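# Click the charger's selector thumbwheel home to its pointer

## Task

Set the battery charger to its marked setting: with a fingertip, gently flick the toothed edge of the flat thumbwheel forward (clockwise seen from above), click by click, letting it rest a moment at the last click before the end, until the tooth with the stud points at the pointer post. Do not turn it past the post, leave it clicked in there with the hand clear, and neither lift nor disturb the loose things on and around the charger.

Things in the scene. Friction and masses are not known exactly. Their poses are not given: they have to be found in the camera images.
- charger: battery charger fixed to the bench: flat steel box 190 mm (its x) by 260 mm (its y), 36 mm high, origin at the centre of its underside, x away from the robot at yaw 0. The selector thumbwheel lies flat above the lid's +y end, its upright axis at (-12, 45) mm in this frame; the -y end carries two loose bystanders
- wheel_axis (a point): fixed point on the thumbwheel's upright axis, 62 mm above the bench, level with the teeth's tops. Black disc, radius 40 mm, with 8 straight radial teeth 45 degrees apart out to radius 70 mm; each is 8 mm wide and stands 42 to 62 mm above the bench (6 mm over the lid). At radius 62 mm the gap between teeth is about 39 mm, open above and outwards
- stud (a point): centre of the top of the steel stud (10 mm across, 6 mm high) standing on one tooth only, the marked one, 60 mm from the wheel's axis, 68 mm above the bench; a flat raised rib runs from the hub to it. It turns with the wheel
- pointer (a point): top of the wheel-side face of the fixed pointer post: a 16 x 8 mm steel block on the lid, up to 65 mm above the bench, 81 to 97 mm from the wheel's axis along the charger's +x. The marked tooth must end pointing at it. At every rest one tooth points at the post, the others at multiples of 45 degrees from it
- wheel (a joint): turn of the thumbwheel, rad: 0 with the marked tooth at the post, growing forward (clockwise from above, as the lid's arrow shows). Starts 2, 3 or 4 clicks below 0. A sprung detent rests it at each multiple of 0.785 (one click); a tooth needs 1 to 3 N at 62 mm radius; past half a click it springs to the next rest and coasts no further
- lead_terminal: bystander: dull lead side terminal, a 40 x 22 x 7 mm foot with an 18 mm diameter boss on it, 24 mm high in all; stands on the free end of the charger's lid; origin at the centre of its underside
- vent_cap: bystander: green plastic battery vent cap, 30 mm across, 25 mm high; stands on the free end of the charger's lid; origin at the centre of its underside
- float: bystander: yellow hydrometer float, 26 mm across, 62 mm high, standing on the bench beside the charger's free end; origin at the centre of its underside
- extension: bystander: steel socket extension, 92 mm long, 18 mm thick, lying on the bench in front of the charger (robot's side); origin under its middle, its x axis along its length
- grease_jar: bystander: jar, 52 mm across, 58 mm high, standing on the bench beside the charger's wheel end; origin at the centre of its underside

How it is judged:
By the outcome, as a careful person would: the job done as asked, in the order asked, and still so for the second after the job is handed in, with the robot touching nothing.
It also fails if it takes over 64 s, if anything falls off the work surface, if the arm or the gripper's body presses on something with over 40 N, if the wrist force passes 120 N, or if a joint passes its speed limit or range.

## Robot

A 7-joint arm with a two-finger parallel gripper is mounted at the origin on the work surface. World frame = base frame: x ahead of the robot, y to its left, z up, the work surface at z = 0. Lengths are in mm, angles in rad, forces in N, time in s.
With the tool pointing down it reaches from about 400 to 900 mm from the base axis. Payload 5.6 kg.
Tool frame: the origin (TCP) lies between the finger pads; the fingertips stand 11 mm ahead of it and the grasp point (between the pads) lies 8 mm behind it; z points along the fingers, y is the line along which they close (so a half turn about z gives the same grasp; the last joint's range is limited). The gripper opens to 92 mm and grips with 3 to 60 N. Pads are 20 mm wide; open, the fingers measure 128 mm over their backs; the gripper's body (75 mm by 189 mm) begins 69 mm behind the grasp point.
Start: joints at [-1.207, 0.468, -0.012, 1.603, 0.006, 1.071, -0.056], TCP at [257.227, 596.945, 225.592] pointing down, gripper open.
Joint ranges: [-2.53, 2.53], [-0.31, 2.02], [-1.57, 1.55], [0.28, 2.44], [-1.29, 4.43], [0.15, 1.84], [-2.92, 2.92]. Speed limits (rad/s): [2.57, 2.57, 3.14, 3.14, 3.14, 3.14, 3.14].

## Interface

Orientations are given as a unit quaternion [x, y, z, w].
In Python, from cell import r gives the robot as it stands. The module is installed in compiled form; this text tells all that it offers.
- The arm moves only by the tool step_arm, never from a script. Its argument "moves" is one flat list of numbers, 7 for each row, row after row: the gripper command: -1 is shut, 1 is fully open, values between are in proportion, then the shift along the tool's x, y, z in mm, then the turn, a rotation vector about the tool's x, y, z in rad. A call has 1 to 20 rows; each row is the pose to reach, as a shift and turn from the pose commanded when the call began, along the tool's axes at that moment; what a row does not reach only later rows make up. A row lasts 1/12 s, in which the tool goes at most 41.7 mm and 7.16 degrees, less where a joint would pass 70% of its speed; a pose out of reach is approached as far as the arm can. A call with a gripper value outside its range is refused whole. The fingers move at their own pace and stop on an object; "newtons" is the grip in N (left out, the last holds). Time passes only in rows, so rows that repeat a pose let the fingers close. It gives the time, the measured TCP pose, the force, the opening and the grip force at its end, in the units of the state.
- r.state(): the state, without advancing time (a new reading comes with each control period).
- r.read_camera(name): name is "side" or "top"; returns a dict with "frame" (480x640x3 uint8, red, green, blue), "camera_matrix" (3x3 intrinsics, pixels), "k1" (the pictures are not rectified: a ray, as slopes to the right and down, at radius r is drawn at 1 + k1 r^2 times it, then the intrinsics apply), "R" (3x3) and "t" (3): a world point X has camera coordinates R X + t. Camera axes: x right, y down, z forward; pixel columns grow to the right and rows downward; lengths in mm; the calibration is good to about 2 mm. A picture is of the moment at which its call begins. There is no depth.
- r.job_done(): hands the job in; it is judged then, once.
The state is a dict: "t": time; "joint_pos": joint angles; "qvel": joint speeds; "effort": joint torques, N m; "eef_pos": TCP position; "eef_rot": TCP orientation; "ft_force": force on the tool from outside, world axes, zero at the start; "wrist_torque": the same for the moment, N m; "gripper_width": opening from 0.0 (shut) to 1.0 (fully open); "grasp_force": force on a finger pad.
Only numpy, scipy, OpenCV 4.12 (cv2) and the standard library are available. Lean on these libraries where they do the work, as an engineer would, in place of code of your own. Each camera call takes 0.05 s, during which the arm holds its last target. There are 200 camera calls.

## Working session

There is one attempt and no reset: what is moved stays moved. The work goes in short steps, Python scripts to look and compute and a tool call to move; the robot and the scene stay as the last step left them, time stands still between calls to the robot, and variables do not carry over. Pictures are saved under pics/ and viewed, at most 10 in all, crops included, and the job is handed in when it is done.

Besides the shell and the picture viewer there is one more tool, called after ">>>" by a JSON object that holds its "api" and its "payload". step_arm: Moves the arm, as the interface text tells. Its arguments: {"type":"object","properties":{"moves":{"type":"array"},"newtons":{"type":"number"}},"required":["moves"]}

```bash
mkdir -p pics
cat > h.py <<'E'
import numpy as np, cv2
from cell import r
def cam(n):
    c=r.read_camera(n); c['K']=np.array(c['camera_matrix']); c['R']=np.array(c['R']); c['t']=np.array(c['t']); return c
def save(c,name): cv2.imwrite('pics/'+name,c['frame'][:,:,::-1])
def ray(c,u,v,z):
    K=c['K']; d=np.array([(u-K[0,2])/K[0,0],(v-K[1,2])/K[1,1]]); s=d.copy()
    for _ in range(20): s=d/(1+c['k1']*(s@s))
    D=c['R'].T@np.array([s[0],s[1],1]); C=-c['R'].T@c['t']
    return C+D*(z-C[2])/D[2]
def proj(c,X):
    p=c['R']@np.array(X)+c['t']; s=p[:2]/p[2]; s=s*(1+c['k1']*(s@s)); return c['K'][:2,:2]@s+c['K'][:2,2]
E
python3 - <<'E'
from h import *
for n in('top','side'):
    c=cam(n); save(c,n+'0.png'); print(n,c['K'].tolist(),c['k1'],-c['R'].T@c['t'],c['R'].round(2).tolist())
print(r.state())
E
```

```text
top [[444.98307477299755, 0.0, 322.27402195602576], [0.0, 444.98307477299755, 231.69530091888146], [0.0, 0.0, 1.0]] -0.036541484695866426 [483.73659283  73.82104954 800.44015275] [[0.0, -1.0, -0.01], [-0.99, 0.0, -0.11], [0.11, 0.01, -0.99]]
side [[533.3202032417433, 0.0, 312.1513570619484], [0.0, 533.3202032417433, 242.30970546780193], [0.0, 0.0, 1.0]] -0.09504260461072236 [ 213.1868743  -432.73284813  668.2166952 ] [[0.82, -0.57, -0.0], [-0.4, -0.58, -0.71], [0.4, 0.58, -0.71]]
{'t': 0.1, 'joint_pos': array([-1.20697687,  0.46826949, -0.0116158 ,  1.60347823,  0.00600559,
        1.07139428, -0.05634281]), 'qvel': array([ 0.00074428, -0.00437923,  0.00022389, -0.00137818,  0.00047822,
       -0.0003789 , -0.00014852]), 'effort': array([ 8.52576632e-04, -5.21650279e+01, -1.26396935e-02, -2.44368678e+01,
       -5.68197900e-02,  1.40933765e-02,  4.84912232e-05]), 'eef_pos': array([257.0632908 , 596.48743112, 224.77039041]), 'eef_rot': array([ 2.02055550e-01,  9.79373770e-01, -7.50987977e-04, -9.85757297e-05]), 'ft_force': array([-0.21437698, -0.06272017,  0.25913242]), 'wrist_torque': array([-0.01376919,  0.00469067,  0.04545068]), 'grasp_force': 0.0, 'gripper_width': 0.9996633476105661}
```

View pics/top0.png

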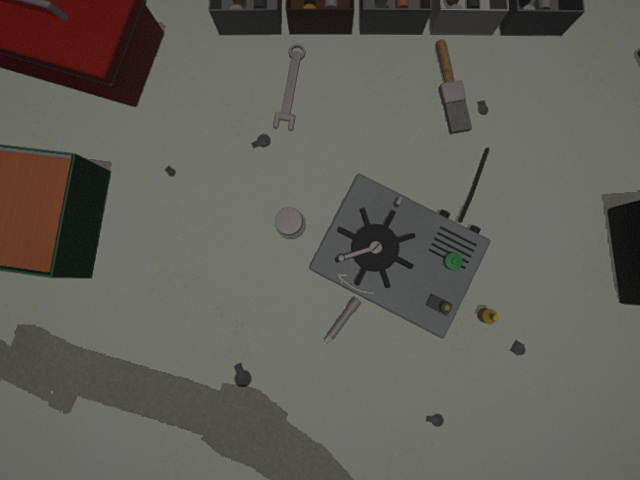

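View pics/side0.png

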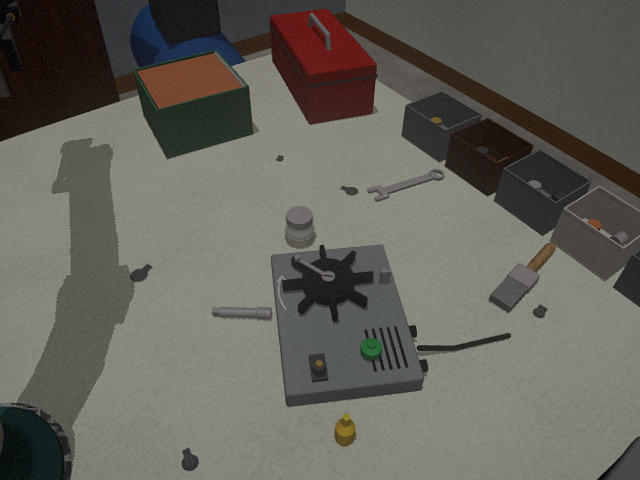

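Top view: hub at about (376,247), stud tip at (340,259), post at (398,201), so about 3 clicks to go. The jar is at (290,222), the cap at (454,261), the terminal at (440,304) and the float at (488,315). The side view agrees: hub (329,277), stud (297,260), post (385,276). Next I'll refine these with masks.

```bash
cat > m.py <<'E'
from h import *
def wheel(c,box,z=62):
    x0,y0,x1,y1=box; g=c['frame'][y0:y1,x0:x1].max(2)
    m=(g<48).astype(np.uint8)
    n,l,s,ce=cv2.connectedComponentsWithStats(m); k=1+s[1:,4].argmax()
    ys,xs=np.nonzero(l==k)
    P=np.array([ray(c,x+x0,y+y0,z)[:2] for x,y in zip(xs,ys)])
    return P,len(P)
E
python3 - <<'E'
from m import *
for n,b in(('top',(325,195,425,300)),('side',(272,235,382,330))):
    c=cam(n); P,k=wheel(c,b)
    ctr,rad=cv2.minEnclosingCircle(P.astype(np.float32)); print(n,k,P.mean(0),ctr,rad)
    o=np.array(ctr); d=P-o; R=np.hypot(*d.T); a=np.arctan2(d[:,1],d[:,0])[R>48]
    print('tooth phase deg mod45',np.degrees(np.angle(np.exp(8j*a).mean())/8))
    t=dict(top=[(340,259),(398,199)],side=[(296,259),(385,271)])[n]
    for (u,v),z in zip(t,(68,65)):
        q=ray(c,u,v,z)[:2]; e=q-o; print(q,np.hypot(*e),np.degrees(np.arctan2(e[1],e[0])))
    cv2.imwrite('pics/%s_c.png'%n,cv2.resize(c['frame'][b[1]-10:b[3]+10,b[0]-10:b[2]+10,::-1],None,fx=4,fy=4,interpolation=cv2.INTER_CUBIC))
E
```

```text
top 2230 [538.08789399 -10.22183905] (537.7876586914062, -7.50464391708374) 69.61869049072266
tooth phase deg mod45 17.589852419632987
[517.58154797  50.61370005] 61.530714408959874 109.17112301024297
[618.16006938 -47.00813443] 89.55584940499047 -26.174375504741782
side 2974 [530.76187227 -18.81719254] (532.890625, -14.162076950073242) 75.81260681152344
tooth phase deg mod45 17.85083011873889
[514.97460548  45.53430395] 62.32689345559912 106.70550047267622
[613.74239182 -50.37320108] 88.59037029142509 -24.12620146310926
```

View pics/top_c.png

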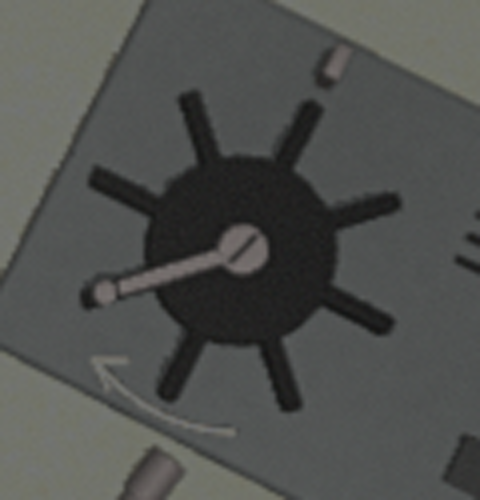

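Axis is about (537,-9), with the teeth at -27.4° + 45k. The stud at 109° puts it 3 clicks short. I'll close the fingers, place them in the gap at -95° with tool y radial, and sweep clockwise gap centre to gap centre.

```bash
cat > p.py <<'E'
from h import *
from scipy.spatial.transform import Rotation as Ro
AX=np.array([537.,-9.])
def rel(phis,z,rad=65):
    s=r.state(); R0=Ro.from_quat(s['eef_rot']); p=np.array(s['eef_pos'])
    print('t',s['t'],'pos',p.round(1),'F',np.round(s['ft_force'],1),'q',s['joint_pos'].round(2),'w',s['gripper_width'])
    for phi in phis:
        a=np.radians(phi); T=np.array([*(AX+rad*np.array([np.cos(a),np.sin(a)])),z])
        y=-np.array([np.cos(a),np.sin(a),0]); zz=np.array([0,0,-1.]); M=np.c_[np.cross(y,zz),y,zz]
        print(phi,R0.inv().apply(T-p).round(1).tolist(),(R0.inv()*Ro.from_matrix(M)).as_rotvec().round(3).tolist())
E
python3 -c "
from p import *
rel([-94.9],225)"
```

```text
t 0.2 pos [257.1 596.6 225. ] F [-0.2  0.8  0.4] q [-1.21  0.47 -0.01  1.6   0.01  1.07 -0.06] w 1.0021457988652338
-94.9 [-517.2, -507.1, 0.6] [-0.001, -0.0, -0.321]
```

>>> {"api": "step_arm", "payload": {"moves": [-1,-517,-507,0,0,0,-0.32,-1,-517,-507,0,0,0,-0.32,-1,-517,-507,0,0,0,-0.32,-1,-517,-507,0,0,0,-0.32,-1,-517,-507,0,0,0,-0.32,-1,-517,-507,0,0,0,-0.32,-1,-517,-507,0,0,0,-0.32,-1,-517,-507,0,0,0,-0.32,-1,-517,-507,0,0,0,-0.32,-1,-517,-507,0,0,0,-0.32,-1,-517,-507,0,0,0,-0.32,-1,-517,-507,0,0,0,-0.32,-1,-517,-507,0,0,0,-0.32,-1,-517,-507,0,0,0,-0.32,-1,-517,-507,0,0,0,-0.32,-1,-517,-507,0,0,0,-0.32,-1,-517,-507,0,0,0,-0.32,-1,-517,-507,0,0,0,-0.32,-1,-517,-507,0,0,0,-0.32,-1,-517,-507,0,0,0,-0.32], "newtons": 5}}

```text
t: 1.87
eef_pos: [531.1, -73.8, 225.2]
eef_rot: [0.044, 0.999, 0.0, -0.0]
ft_force: [-0.8, 0.2, -0.6]
gripper_width: 0.01
grasp_force: 0.0
```

```bash
python3 -c "
from p import *
rel([-94.9],110)
c=cam('side');save(c,'s1.png')"
```

```text
t 1.8667 pos [531.1 -73.8 225.2] F [-0.8  0.2 -0.6] q [-0.19  0.28  0.32  1.9  -0.1   0.98  1.66] w 0.010197546687589975
-94.9 [-0.4, 0.1, 115.2] [0.0, -0.001, -0.003]
```

View pics/s1.png

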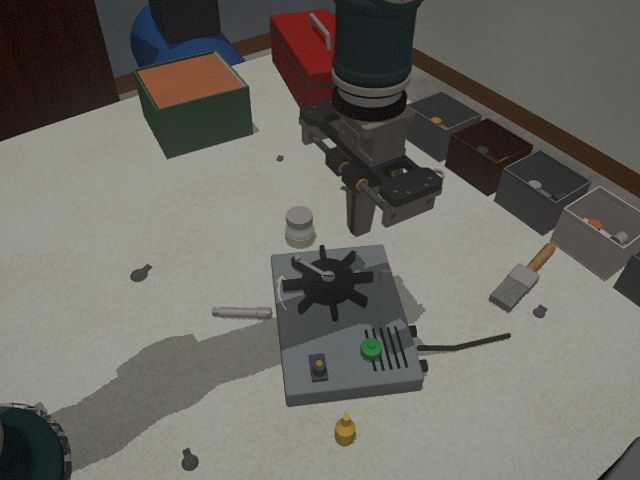

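The fingers are shut above the -95° gap, with their tips near (360,230) in the side view, and all bystanders are in place. Descending.

>>> {"api": "step_arm", "payload": {"moves": [-1,0,0,35,0,0,0,-1,0,0,70,0,0,0,-1,0,0,105,0,0,0,-1,0,0,130,0,0,0,-1,0,0,140,0,0,0,-1,0,0,145,0,0,0,-1,0,0,150,0,0,0,-1,0,0,154,0,0,0,-1,0,0,158,0,0,0,-1,0,0,162,0,0,0,-1,0,0,165,0,0,0,-1,0,0,165,0,0,0,-1,0,0,165,0,0,0]}}

```text
t: 3.0
eef_pos: [531.5, -73.3, 60.7]
eef_rot: [0.044, 0.999, 0.0, 0.0]
ft_force: [0.8, 0.3, -0.1]
gripper_width: 0.006
grasp_force: 0.0
```

```bash
python3 -c "
from p import *
rel([-94.9-45*k/15 for k in range(1,16)],60)
a=cam('side')['frame'][180:380,230:450,::-1];b=cam('top')['frame'][160:360,300:520,::-1]
cv2.imwrite('pics/d.png',cv2.resize(np.hstack([a,b]),(792,360)))"
```

```text
t 3.0 pos [531.5 -73.3  60.7] F [ 0.8  0.3 -0.1] q [-0.13  0.52  0.26  2.01 -0.21  0.64  1.75] w 0.006476364123192154
-97.9 [3.4, -0.3, 0.7] [0.0, 0.0, 0.051]
-100.9 [6.8, -0.1, 0.7] [0.0, 0.0, 0.103]
-103.9 [10.2, 0.4, 0.7] [0.0, 0.0, 0.156]
-106.9 [13.5, 1.0, 0.7] [0.0, 0.0, 0.208]
-109.9 [16.8, 1.8, 0.7] [0.0, 0.0, 0.26]
-112.9 [20.1, 2.7, 0.7] [0.0, 0.0, 0.313]
-115.9 [23.3, 3.9, 0.7] [0.0, 0.0, 0.365]
-118.9 [26.4, 5.2, 0.7] [0.0, 0.0, 0.417]
-121.9 [29.5, 6.6, 0.7] [0.0, 0.0, 0.47]
-124.9 [32.5, 8.2, 0.7] [0.0, 0.0, 0.522]
-127.9 [35.4, 10.0, 0.7] [0.0, 0.0, 0.574]
-130.9 [38.2, 11.9, 0.7] [0.0, 0.0, 0.627]
-133.9 [40.9, 14.0, 0.7] [0.0, 0.0, 0.679]
-136.9 [43.5, 16.2, 0.7] [0.0, 0.0, 0.732]
-139.9 [46.0, 18.5, 0.7] [0.0, 0.0, 0.784]
```

View pics/d.png

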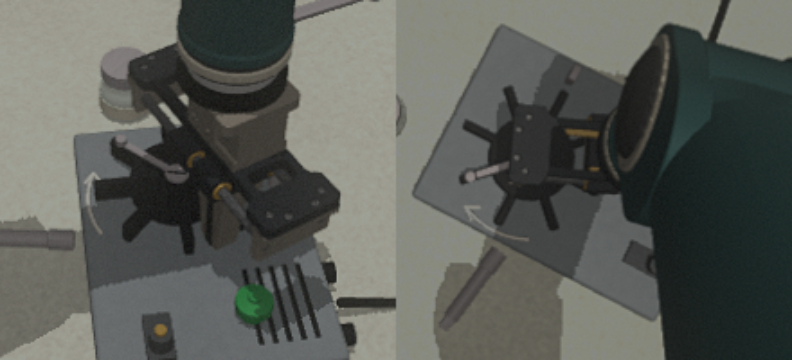

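The finger sits in the gap and the wheel hasn't moved. The first click is a 45° arc, then a rest.

>>> {"api": "step_arm", "payload": {"moves": [-1,3.4,0,0.7,0,0,0.052,-1,6.8,0,0.7,0,0,0.104,-1,10.2,0.4,0.7,0,0,0.156,-1,13.5,1,0.7,0,0,0.208,-1,16.8,1.8,0.7,0,0,0.26,-1,20.1,2.7,0.7,0,0,0.313,-1,23.3,3.9,0.7,0,0,0.365,-1,26.4,5.2,0.7,0,0,0.417,-1,29.5,6.6,0.7,0,0,0.47,-1,32.5,8.2,0.7,0,0,0.522,-1,35.4,10,0.7,0,0,0.574,-1,38.2,11.9,0.7,0,0,0.627,-1,40.9,14,0.7,0,0,0.679,-1,43.5,16.2,0.7,0,0,0.732,-1,46,18.5,0.7,0,0,0.784,-1,46,18.5,0.7,0,0,0.784,-1,46,18.5,0.7,0,0,0.784,-1,46,18.5,0.7,0,0,0.784,-1,46,18.5,0.7,0,0,0.784,-1,46,18.5,0.7,0,0,0.784]}}

```text
t: 4.77
eef_pos: [487.3, -51.0, 60.0]
eef_rot: [0.422, 0.907, 0.0, 0.0]
ft_force: [0.9, 0.2, -0.3]
gripper_width: 0.008
grasp_force: 0.0
```

```bash
python3 -c "
from p import *
rel([-139.9-45*k/15 for k in (1,15)],60)
a=cam('side')['frame'][180:380,230:450,::-1];b=cam('top')['frame'][160:360,300:520,::-1]
cv2.imwrite('pics/e.png',cv2.resize(np.hstack([a,b]),(792,360)))"
```

```text
t 4.7667 pos [487.3 -51.   60. ] F [ 0.9  0.2 -0.3] q [-0.34  0.49  0.46  2.13 -0.38  0.61  1.09] w 0.007780607915082932
-142.9 [3.6, 0.2, -0.0] [0.0, 0.0, 0.053]
-184.9 [46.1, 19.1, -0.0] [0.0, 0.0, 0.786]
```

View pics/e.png

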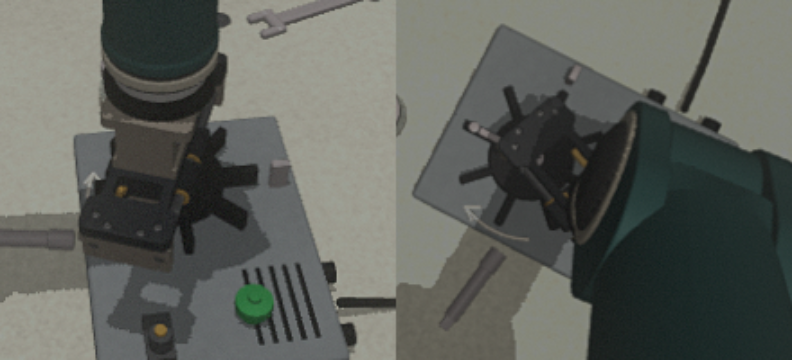

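The stud moved exactly one tooth; in the right-hand crop it is now at (472,127), upper left. Second click, same arc, followed by the rest at the last click before the end.

>>> {"api": "step_arm", "payload": {"moves": [-1,3.4,0,0,0,0,0.052,-1,6.8,0.1,0,0,0,0.104,-1,10.2,0.6,0,0,0,0.156,-1,13.5,1.3,0,0,0,0.208,-1,16.8,2.2,0,0,0,0.26,-1,20.1,3.2,0,0,0,0.313,-1,23.3,4.4,0,0,0,0.365,-1,26.4,5.7,0,0,0,0.417,-1,29.5,7.1,0,0,0,0.47,-1,32.5,8.7,0,0,0,0.522,-1,35.4,10.5,0,0,0,0.574,-1,38.2,12.4,0,0,0,0.627,-1,40.9,14.5,0,0,0,0.679,-1,43.5,16.7,0,0,0,0.732,-1,46,19,0,0,0,0.785,-1,46,19,0,0,0,0.785,-1,46,19,0,0,0,0.785,-1,46,19,0,0,0,0.785,-1,46,19,0,0,0,0.785,-1,46,19,0,0,0,0.785]}}

```text
t: 6.53
eef_pos: [472.1, -3.7, 59.9]
eef_rot: [0.736, 0.676, 0.0, 0.0]
ft_force: [-0.0, 0.5, 0.1]
gripper_width: 0.003
grasp_force: 0.0
```

>>> {"api": "step_arm", "payload": {"moves": [-1,0,0,0,0,0,0,-1,0,0,0,0,0,0,-1,0,0,0,0,0,0,-1,0,0,0,0,0,0,-1,0,0,0,0,0,0,-1,0,0,0,0,0,0,-1,0,0,0,0,0,0,-1,0,0,0,0,0,0,-1,0,0,0,0,0,0,-1,0,0,0,0,0,0,-1,0,0,0,0,0,0,-1,0,0,0,0,0,0]}}

```text
t: 7.53
eef_pos: [472.1, -3.4, 59.9]
eef_rot: [0.737, 0.676, 0.0, 0.0]
ft_force: [0.2, -1.0, -0.5]
gripper_width: 0.005
grasp_force: 0.0
```

```bash
python3 -c "
from p import *
rel([-184.9-45*k/15 for k in (1,15)],60)
a=cam('side')['frame'][180:380,230:450,::-1];b=cam('top')['frame'][160:360,300:520,::-1]
cv2.imwrite('pics/f.png',cv2.resize(np.hstack([a,b]),(792,360)))"
```

```text
t 7.5333 pos [472.1  -3.4  59.9] F [ 0.2 -1.  -0.5] q [-0.61  0.51  0.67  2.18 -0.55  0.62  0.37] w 0.00542688231475246
-187.9 [3.4, 0.3, -0.1] [0.0, 0.0, 0.053]
-229.9 [45.9, 19.2, -0.1] [0.0, -0.0, 0.786]
```

View pics/f.png

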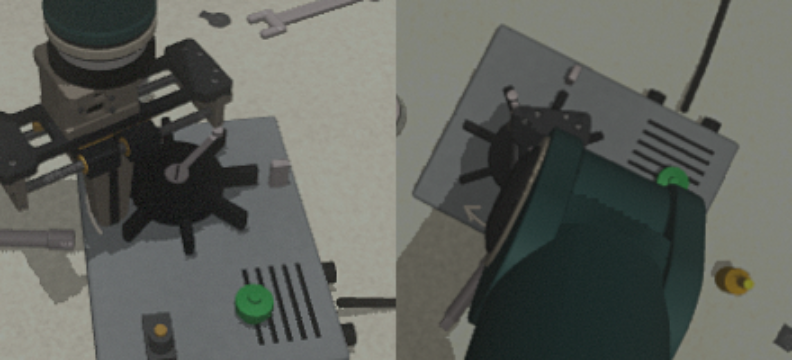

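The wheel rests one click before the post; in the left-hand crop the stud is at (215,132) and the post at (280,170). Last click.

>>> {"api": "step_arm", "payload": {"moves": [-1,3.4,0,0,0,0,0.052,-1,6.8,0.1,0,0,0,0.104,-1,10.2,0.6,0,0,0,0.156,-1,13.5,1.3,0,0,0,0.208,-1,16.8,2.2,0,0,0,0.26,-1,20.1,3.2,0,0,0,0.313,-1,23.3,4.4,0,0,0,0.365,-1,26.4,5.7,0,0,0,0.417,-1,29.5,7.1,0,0,0,0.47,-1,32.5,8.7,0,0,0,0.522,-1,35.4,10.5,0,0,0,0.574,-1,38.2,12.4,0,0,0,0.627,-1,40.9,14.5,0,0,0,0.679,-1,43.5,16.7,0,0,0,0.732,-1,46,19,0,0,0,0.785,-1,46,19,0,0,0,0.785,-1,46,19,0,0,0,0.785,-1,46,19,0,0,0,0.785,-1,46,19,0,0,0,0.785,-1,46,19,0,0,0,0.785]}}

```text
t: 9.3
eef_pos: [494.8, 40.7, 59.9]
eef_rot: [0.939, 0.343, 0.0, -0.0]
ft_force: [0.7, 0.0, 0.3]
gripper_width: 0.004
grasp_force: 0.0
```

>>> {"api": "step_arm", "payload": {"moves": [-1,0,0,0,0,0,0,-1,0,0,0,0,0,0,-1,0,0,-4,0,0,0,-1,0,0,-10,0,0,0,-1,0,0,-18,0,0,0,-1,0,0,-35,0,0,0,-1,0,0,-60,0,0,0,-1,0,0,-90,0,0,0,-1,0,0,-120,0,0,0,-1,0,0,-150,0,0,0,-1,0,0,-165,0,0,0,-1,0,0,-165,0,0,0,-1,0,0,-165,0,0,0]}}

```text
t: 10.38
eef_pos: [495.1, 41.2, 225.6]
eef_rot: [0.939, 0.344, 0.001, -0.001]
ft_force: [-0.6, 0.1, -0.5]
gripper_width: 0.007
grasp_force: 0.0
```

```bash
python3 -c "
from p import *
rel([],60)
a=cam('side')['frame'][180:460,200:460,::-1];b=cam('top')['frame'][150:430,270:530,::-1]
cv2.imwrite('pics/g.png',cv2.resize(np.hstack([a,b]),(796,428)))"
```

```text
t 10.3833 pos [495.1  41.2 225.6] F [-0.6  0.1 -0.5] q [-1.11  0.36  1.18  2.02 -0.4   1.01 -0.6 ] w 0.0074424391193028926
```

View pics/g.png

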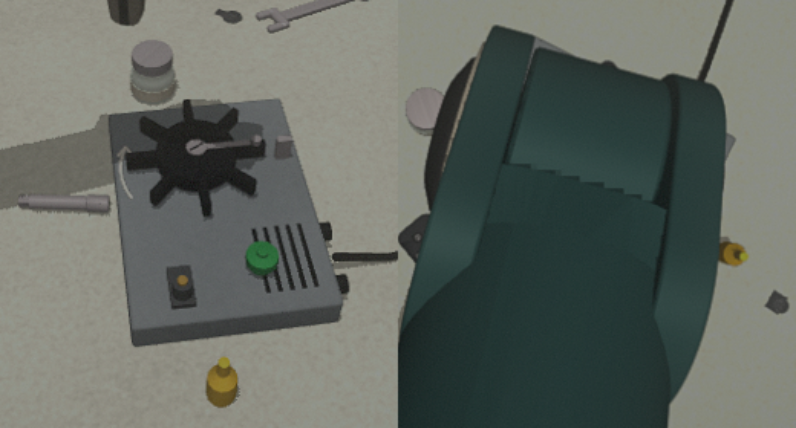

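The side crop shows the stud at (257,142), pointing straight at the post at (283,147). The bystanders are undisturbed and the hand is well clear above, so I'm handing in.

```bash
python3 -c "
from h import *
print(r.job_done())"
```

```text
the job is handed in; nothing more can be done
None
```

The thumbwheel was flicked three clicks clockwise, with a 1 s rest at the last click before the end; in the final picture the studded tooth points at the post, the hand is clear and the loose things look undisturbed; the job is handed in.

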